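# Draw down a monitor-post foot evenly with four wing nuts

## Robot

A 6-joint arm with a two-finger parallel gripper is mounted at the origin on the work surface. World frame = base frame: x ahead of the robot, y to its left, z up, the work surface at z = 0. Lengths are in mm, angles in rad, forces in N, time in s.
With the tool pointing down it reaches from about 225 to 725 mm from the base axis. Payload 3.1 kg.
Tool frame: the origin (TCP) lies at the centre of the arm's flange, where the gripper is bolted on; the fingertips stand 173 mm ahead of it and the grasp point (between the pads) lies 155 mm ahead of it; y points along the fingers, x is the direction in which the jaws open and shut, and the axes are right-handed (so a half turn about y gives the same grasp; the last joint's range is limited). The gripper opens to 85 mm and grips with 20 to 120 N. Pads are 22 mm wide; open, the fingers measure 114 mm over their backs; the gripper's body (76 mm by 85 mm) begins 54 mm behind the grasp point. The pads swing forward as they close: fully open they stand 13 mm farther back than shut.
Start: joints at [-1.229, 0.048, 0.099, 1.622, 0, 1.443], TCP at [237.656, -468.121, 404.712] pointing down, gripper open.
Joint ranges: [-2.91, 2.91], [-0.99, 1.94], [-1.21, 1.42], [-2.12, 2.29], [-1.49, 1.47], [-3.14, 3.14]. Speed limits (rad/s): [2.79, 2.79, 3.14, 3.14, 3.14, 3.14].

## Interface

Orientations are given as a unit quaternion [w, x, y, z].
In Python, from plant import ctrl, viewer gives the robot as it stands.
- The arm moves only by the shell command python3 -m creep 'ROWS' [FORCE]. ROWS is JSON, a list of rows, each a list of 5 numbers: the opening in per cent of the stroke, from 0 (shut) to 100 (fully open), then the shift along the world's x, y, z in m, then the turn about the world's z in degrees. In form: [[gripper, dx, dy, dz, turn], ...]. A call has exactly 5 rows; each row shifts and turns the commanded pose from where the row before left it; what a row does not reach is not made up. A row lasts 1/10 s, in which the tool goes at most 50 mm and 8.59 degrees, less where a joint would pass 70% of its speed; a pose out of reach is approached as far as the arm can. A call with a gripper value outside its range is refused whole. The fingers move at their own pace and stop on an object; FORCE is the grip in N (left out, the last holds). Time passes only in rows, so rows that do not move let the fingers close, or fill a call up. It gives the time, the measured TCP pose, the force and the opening at its end, in the units of the state.
- ctrl.read_state(): the state, without advancing time (a new reading comes with each control period).
- viewer.grab_frame(name): name is "scene" or "top" or "wrist"; returns (picture, depth): 384x512x3 uint8, blue, green, red; 384x512 float32, mm along the optical axis (not along the pixel's ray), 0 where there is no reading.
- viewer.get_calibration(name): a dict with "fx", "fy", "cx", "cy" (pixels), "position" and "orientation" of the camera in the world. Camera axes: x right, y down, z forward; pixel columns grow to the right and rows downward; lengths in mm; the calibration is good to about 2 mm. The wrist camera is an equidistant fisheye: a pixel r from the principal point sees the ray r / f radians off the axis. A picture is of the moment at which its call begins: read the wrist's pose just before it. get_calibration takes no time and is no camera call; for the wrist camera it gives the pose at the moment of the call.
- ctrl.close_job(): hands the job in, once; it reports no verdict.
The state is a dict: "t": time; "q": joint angles; "joint_velocities": joint speeds; "joint_torque": joint torques, N m; "tcp_pos": TCP position; "tcp_rot": TCP orientation; "ft_force": force on the tool from outside, world axes, zero at the start; "moment": the same for the moment, N m; "finger_gap": finger opening in mm.
Only numpy, scipy, OpenCV 4.12 (cv2) and the standard library are available. Lean on these libraries where they do the work, as an engineer would, in place of code of your own. Each camera call takes 0.05 s, during which the arm holds its last target.

## Task

The steel foot plate of the monitor post sits loose on its rubber pad. Tighten its four wing nuts in cross order - one nut and then the one diagonally opposite, then the other two - each clockwise about half a turn, until it comes down hard and then just a small nip (some 10 to 25 degrees) further, so that the plate seats evenly. Do not overtighten any nut, do not disturb the other things on the desk, and let go at the end.

Things in the scene. Friction and masses are not known exactly. Their poses are not given: they have to be found in the camera images.
- foot: square rubber pad 160 x 160 x 8 mm fixed to the desk, base of a monitor-post foot. Origin under its centre on the desk; x, y along its sides, z up. Four studs with wing nuts stand at (x,y) = (+50,+50), (+50,-50), (-50,-50), (-50,+50) mm for nuts 1, 2, 3, 4, so the diagonal pairs are 1-3 and 2-4
- plate_mid (a point): centre of the upper face of the 150 x 150 x 10 mm dark steel plate on the pad, z along its normal; 18 mm above the desk when seated, 1 to 2 mm more at the start (the plate lies on springy rubber buttons and the nuts press it down). A low round socket, 56 mm across, stands 16 mm above it here
- wing1 (a point): wing nut 1: point on its vertical axis, 44 mm above the desk when tight (1.3 to 2 mm more at the start); x along its wings. The wings are a flat upright bar 9 mm thick, 52 mm tip to tip, from 15 mm below to 13 mm above this point; flange and washer (30 mm across) below. Tightens clockwise from above, sinks 4 mm a turn; runs free (0.04 N m) for an unseen 2.0 to 3.0 rad, then comes down hard
- squeeze1 (a joint): m by which the rubber seat under nut 1 is squeezed (unseen): 0 until the nut comes down hard, then 3 mm per further rad of nut. The nut then takes 0.25 N m plus 0.35 N m per rad and stays when let go. 0.24 to 1.56 mm is properly tight, over 1.8 mm overtightened. Where the wings point when the nut comes down hard differs from nut to nut and start to start
- wing2 (a point): wing nut 2: point on its vertical axis, 44 mm above the desk when tight (1.3 to 2 mm more at the start); x along its wings. The wings are a flat upright bar 9 mm thick, 52 mm tip to tip, from 15 mm below to 13 mm above this point; flange and washer (30 mm across) below. Tightens clockwise from above, sinks 4 mm a turn; runs free (0.04 N m) for an unseen 2.0 to 3.0 rad, then comes down hard
- squeeze2 (a joint): m by which the rubber seat under nut 2 is squeezed (unseen): 0 until the nut comes down hard, then 3 mm per further rad of nut. The nut then takes 0.25 N m plus 0.35 N m per rad and stays when let go. 0.24 to 1.56 mm is properly tight, over 1.8 mm overtightened. Where the wings point when the nut comes down hard differs from nut to nut and start to start
- wing3 (a point): wing nut 3: point on its vertical axis, 44 mm above the desk when tight (1.3 to 2 mm more at the start); x along its wings. The wings are a flat upright bar 9 mm thick, 52 mm tip to tip, from 15 mm below to 13 mm above this point; flange and washer (30 mm across) below. Tightens clockwise from above, sinks 4 mm a turn; runs free (0.04 N m) for an unseen 2.0 to 3.0 rad, then comes down hard
- squeeze3 (a joint): m by which the rubber seat under nut 3 is squeezed (unseen): 0 until the nut comes down hard, then 3 mm per further rad of nut. The nut then takes 0.25 N m plus 0.35 N m per rad and stays when let go. 0.24 to 1.56 mm is properly tight, over 1.8 mm overtightened. Where the wings point when the nut comes down hard differs from nut to nut and start to start
- wing4 (a point): wing nut 4: point on its vertical axis, 44 mm above the desk when tight (1.3 to 2 mm more at the start); x along its wings. The wings are a flat upright bar 9 mm thick, 52 mm tip to tip, from 15 mm below to 13 mm above this point; flange and washer (30 mm across) below. Tightens clockwise from above, sinks 4 mm a turn; runs free (0.04 N m) for an unseen 2.0 to 3.0 rad, then comes down hard
- squeeze4 (a joint): m by which the rubber seat under nut 4 is squeezed (unseen): 0 until the nut comes down hard, then 3 mm per further rad of nut. The nut then takes 0.25 N m plus 0.35 N m per rad and stays when let go. 0.24 to 1.56 mm is properly tight, over 1.8 mm overtightened. Where the wings point when the nut comes down hard differs from nut to nut and start to start
- hexkey: small L-shaped hex key, 80 x 26 mm, lying beside the foot; origin by the middle of its long arm
- spare_ring: spare steel disc 28 mm across, 5 mm high, beside the foot; origin under its centre
- penpot: red square pen pot 80 x 80 x 95 mm with pens; origin under its centre
- gel: clear bottle 52 mm across, 150 mm high; origin under its centre
- mouse: black round computer mouse 62 mm across, 34 mm high; origin under its centre

How it is judged:
By the outcome, as a careful person would: the job done as asked, in the order asked, and still so for the second after the job is handed in, with the robot touching nothing.
It also fails if it takes over 72 s, if anything falls off the work surface, if the arm or the gripper's body presses on something with over 40 N, if the wrist force passes 120 N, or if a joint passes its speed limit or range.

## Working session

There is one attempt and no reset: what is moved stays moved. The work goes in short steps, Python scripts to look and compute and a shell command to move; the robot and the scene stay as the last step left them, time stands still between calls to the robot, and variables do not carry over. Pictures are saved under pics/ and viewed, and the job is handed in when it is done.

```bash
ls; mkdir -p pics
python3 - <<'E'
from plant import ctrl, viewer
import cv2
print(ctrl.read_state())
for n in ("scene","top","wrist"):
    p,d=viewer.grab_frame(n); cv2.imwrite(f"pics/{n}0.png",p); print(n,viewer.get_calibration(n))
E
```

```text
pics
{'t': 0.0, 'q': array([-1.22881198e+00,  4.87477118e-02,  9.75644541e-02,  1.62196924e+00,
        7.73305174e-06,  1.44297465e+00]), 'joint_velocities': array([ 2.23115771e-04, -4.98152451e-04, -6.59385345e-04, -9.81046983e-05,
       -1.31291138e-04,  1.70589669e-03]), 'joint_torque': array([ 3.09292118e-04, -3.38786137e+01,  3.20013607e+01,  2.02187989e-02,
       -1.29741820e-04, -4.09988715e-06]), 'tcp_pos': array([ 237.58519557, -467.93626554,  403.50150035]), 'tcp_rot': array([ 0.60316721, -0.60211753,  0.37054078, -0.36924697]), 'ft_force': array([ 0.4110295 ,  0.87586015, -0.53290396]), 'moment': array([ 0.04317642,  0.03652379, -0.00634415]), 'finger_gap': 86.08615708022852}
scene {'fx': 403.85610016332305, 'fy': 403.85610016332305, 'cx': 250.08567870632942, 'cy': 191.24938855235945, 'position': array([1055.00600373, -227.52188639,  606.60100378]), 'orientation': array([-0.37414503,  0.81489979,  0.40023296, -0.18912274])}
top {'fx': 427.5283682020332, 'fy': 427.5283682020332, 'cx': 251.47465081018692, 'cy': 191.1073716602143, 'position': array([439.71692328, 145.92113686, 955.3022954 ]), 'orientation': array([-0.04325174,  0.70847187, -0.7034996 ,  0.03584986])}
wrist {'fx': 297.3186396354542, 'fy': 297.3186396354542, 'cx': 256.2786147703016, 'cy': 194.50363031426556, 'position': array([ 294.8923797 , -439.41280518,  374.17966273]), 'orientation': array([ 0.11049214,  0.84500262, -0.51858874, -0.06948228])}
```

View pics/top0.png

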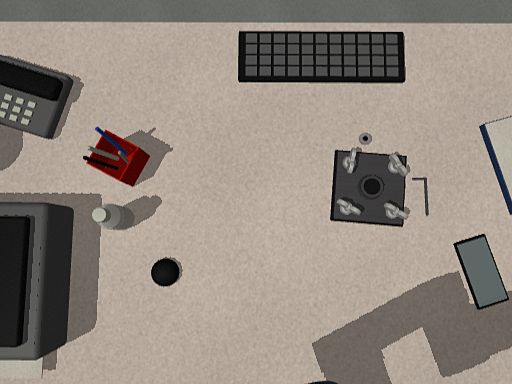

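View pics/scene0.png

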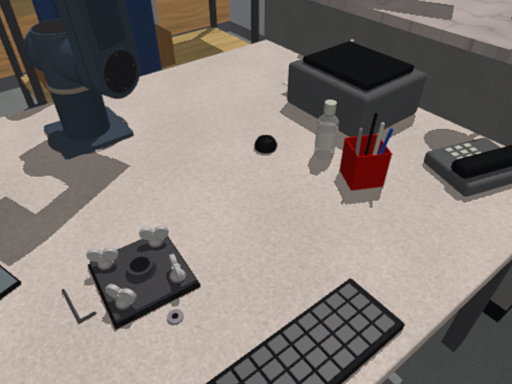

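View pics/wrist0.png

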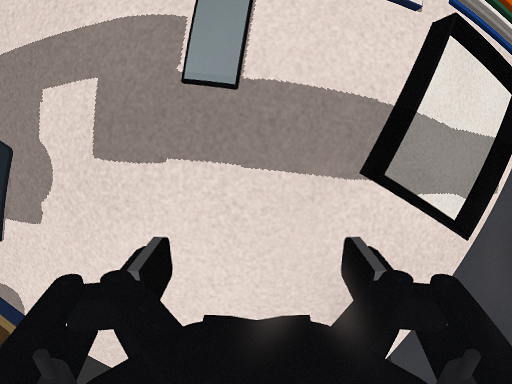

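```bash
cat > h.py <<'E'
import numpy as np
from plant import ctrl, viewer
import cv2
from scipy.spatial.transform import Rotation as R
def rot(q): return R.from_quat([q[1],q[2],q[3],q[0]])
def ray(c,u,v,fish=False):
    x=(u-c["cx"])/c["fx"]; y=(v-c["cy"])/c["fy"]
    if fish:
        r=np.hypot(x,y); 
        d=np.array([x/r*np.sin(r),y/r*np.sin(r),np.cos(r)]) if r>1e-9 else np.array([0,0,1.])
    else: d=np.array([x,y,1.])
    return rot(c["orientation"]).apply(d)
def onz(c,u,v,z,fish=False):
    d=ray(c,u,v,fish); p=np.array(c["position"]); return p+d*(z-p[2])/d[2]
def proj(c,P,fish=False):
    d=rot(c["orientation"]).inv().apply(np.array(P,float)-c["position"])
    if fish:
        th=np.arctan2(np.hypot(d[0],d[1]),d[2]); s=th/np.hypot(d[0],d[1])
    else: s=1/d[2]
    return c["cx"]+c["fx"]*d[0]*s, c["cy"]+c["fy"]*d[1]*s
E
python3 - <<'E'
from h import *
p=cv2.imread("pics/top0.png"); c=p[125:235,310:440]; cv2.imwrite("pics/topc.png",cv2.resize(c,None,fx=6,fy=5.45,interpolation=cv2.INTER_CUBIC))
p=cv2.imread("pics/scene0.png"); c=p[215:335,50:210]; cv2.imwrite("pics/scenec.png",cv2.resize(c,None,fx=5,fy=5,interpolation=cv2.INTER_CUBIC))
cc=viewer.get_calibration("top")
for u,v in((333,150),(407,154),(403,226),(331,220)): print(onz(cc,u,v,14))
s=ctrl.read_state(); print(rot(s["tcp_rot"]).as_matrix().round(3))
E
```

```text
[639.13823336 -25.36365997  14.        ]
[ 630.96937827 -189.89015383   14.        ]
[ 470.81345682 -175.90622175   14.        ]
[482.79924599 -18.8473415   14.        ]
[[ 0.453 -0.001  0.892]
 [-0.892  0.002  0.453]
 [-0.002 -1.     0.   ]]
```

View pics/topc.png

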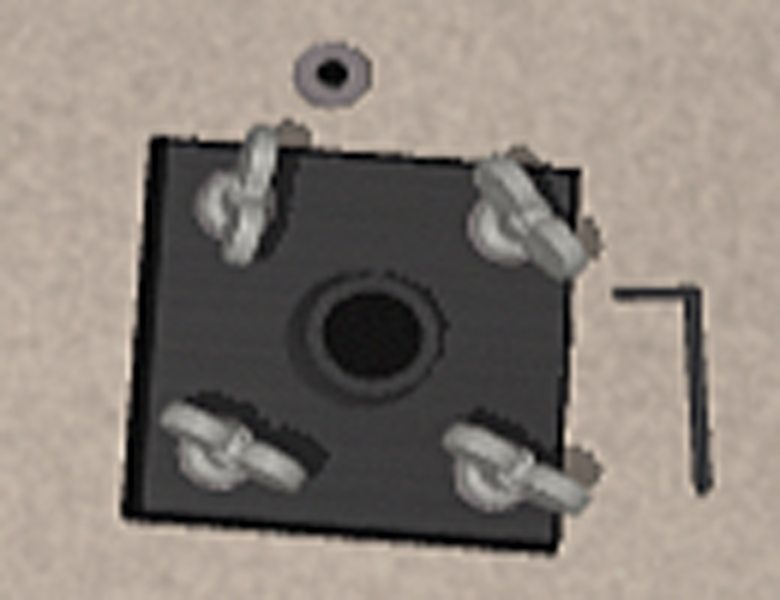

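View pics/scenec.png

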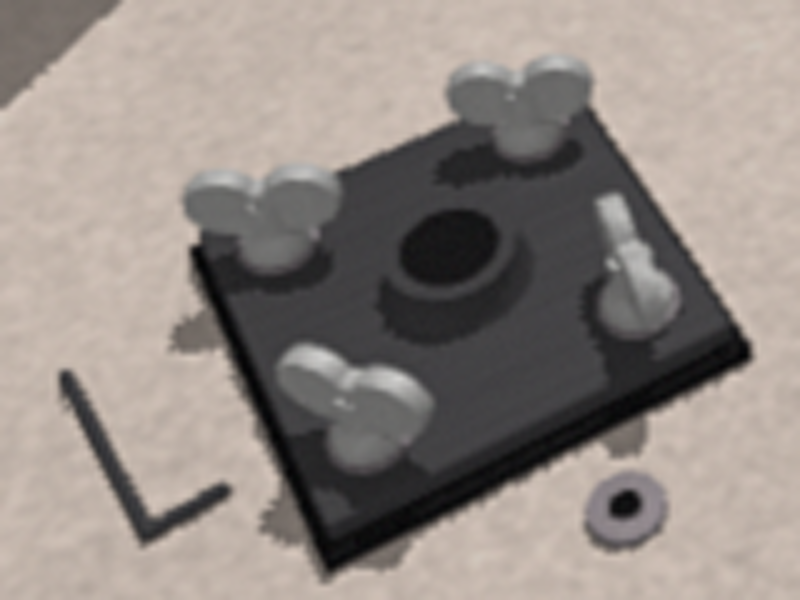

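Run:
```python
from h import *
cc=viewer.get_calibration("top")
T={'A':((265,130),(238,262)),'B':((490,165),(572,272)),'C':((455,432),(585,505)),'D':((170,410),(298,482))}
P=[]
for k,(a,b) in T.items():
    w=[onz(cc,310+x/6-.4,125+y/5.45-.4,52)[:2] for x,y in(a,b)]
    m=(w[0]+w[1])/2; d=w[1]-w[0]; P.append(m)
    print(k,m.round(1),np.hypot(*d).round(1),"wing ang",np.degrees(np.arctan2(d[1],d[0])).round(1))
P=np.array(P); print(P.mean(0),[np.hypot(*(P[i]-P[i-1])).round(1) for i in range(4)])
for a,b in((0,1),(3,2)):
    d=P[a]-P[b]; print(np.degrees(np.arctan2(d[1],d[0])))
for k,(x,y) in {'pad':(0,0)}.items(): pass
sq=[onz(cc,310+x/6-.4,125+y/5.45-.4,34)[:2] for x,y in((372,336),)]; print("socket",sq)
```

```text
A [608.4 -57.7] 53.7 wing ang 168.6
B [ 600.  -156.6] 50.6 wing ang -146.7
C [ 501.9 -149.8] 52.7 wing ang -122.0
D [510.  -49.6] 52.4 wing ang -121.9
[ 555.08607077 -103.42211173] [np.float64(98.8), np.float64(99.3), np.float64(98.3), np.float64(100.4)]
85.15166516691319
85.40933759616297
socket [array([ 555.50074321, -104.05253862])]
```

```bash
R='[[60,0.0145,0.0124,-0.004,7.45],[60,0.0145,0.0124,-0.004,7.45],[60,0.0145,0.0124,-0.004,7.45],[60,0.0145,0.0124,-0.004,7.45],[60,0.0145,0.0124,-0.004,7.45]]'; python3 -m creep '[[60,0.0145,0.0124,-0.004,7.45],[60,0.0145,0.0124,-0.004,7.45],[60,0.0145,0.0124,-0.004,7.45],[60,0.0145,0.0124,-0.004,7.45],[60,0.0145,0.0124,-0.004,7.45]]' 80
```

```text
t: 0.65
tcp_pos: [310.6, -405.5, 384.1]
tcp_rot: [0.69, -0.689, 0.156, -0.156]
ft_force: [-0.2, -0.1, 0.2]
finger_gap: 51.0
```

```bash
cat > st.py <<'E'
from h import *
s=ctrl.read_state(); m=rot(s["tcp_rot"]).as_matrix()
print("t",round(s["t"],2),"tcp",s["tcp_pos"].round(1),"th",np.degrees(np.arctan2(m[1,0],m[0,0])).round(1),"q6",np.degrees(s["q"][5]).round(1),"F",s["ft_force"].round(1),"M",s["moment"].round(3),"tq6",s["joint_torque"][5].round(3),"gap",round(s["finger_gap"],1))
E
python3 -m creep '[[60,0.0145,0.0124,-0.004,7.45],[60,0.0145,0.0124,-0.004,7.45],[60,0.0145,0.0124,-0.004,7.45],[60,0.0145,0.0124,-0.004,7.45],[60,0.0145,0.0124,-0.004,7.45]]' >/dev/null
python3 -m creep '[[60,0.0145,0.0124,-0.004,7.45],[60,0.0145,0.0124,-0.004,7.45],[60,0.0145,0.0124,-0.004,7.45],[60,0.0145,0.0124,-0.004,7.45],[60,0.0145,0.0124,-0.004,7.45]]' >/dev/null
python3 -m creep '[[60,0.0145,0.0124,-0.004,7.45],[60,0.0145,0.0124,-0.004,7.45],[60,0.0145,0.0124,-0.004,7.45],[60,0.0145,0.0124,-0.004,7.45],[60,0.0145,0.0124,-0.004,7.45]]' >/dev/null
python3 -m creep '[[60,0.0145,0.0124,-0.004,7.45],[60,0.0145,0.0124,-0.004,7.45],[60,0.0145,0.0124,-0.004,7.45],[60,0.0145,0.0124,-0.004,7.45],[60,0.0145,0.0124,-0.004,7.45]]' >/dev/null; python3 st.py
```

```text
t 2.65 tcp [ 600.6 -157.5  303.9] th 123.5 q6 -54.4 F [-0.2 -0.2  0.9] M [-0.022  0.005  0.034] tq6 0.678 gap 51.2
```

```bash
python3 - <<'E'
from h import *
c=viewer.get_calibration("wrist"); p,d=viewer.grab_frame("wrist")
cv2.imwrite("pics/w1.png",cv2.resize(p,None,fx=1.5,fy=1.5)); 
N={'A':(609.3,-57.9),'B':(601,-157.6),'C':(501.3,-149.3),'D':(509.6,-49.6)}
for k,v in N.items(): print(k,np.array(proj(c,[*v,52],True)).round(1)*1.5)
E
python3 st.py
```

```text
A [517.65 406.2 ]
B [383.7 306. ]
C [506.55 155.55]
D [630.15 276.3 ]
t 2.7 tcp [ 602.1 -155.6  302.8] th 123.8 q6 -54.5 F [1.1 0.6 0. ] M [ 0.064 -0.11  -0.057] tq6 -0.187 gap 51.1
```

View pics/w1.png

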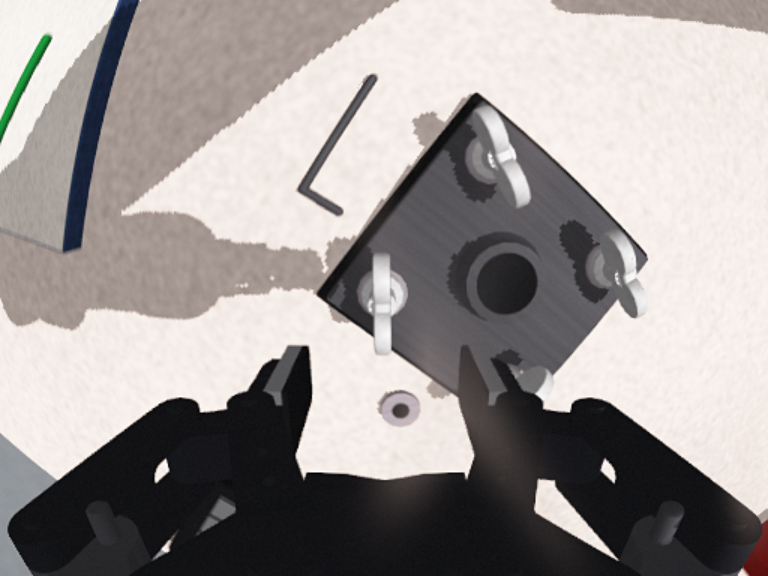

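```bash
python3 -m creep '[[50,-0.0009,-0.0023,-0.02,0],[50,0,0,-0.025,0],[50,0,0,-0.025,0],[50,0,0,-0.02,0],[50,0,0,-0.008,0]]' 80 >/dev/null; python3 st.py
python3 -m creep '[[50,0,0,0,0],[0,0,0,0,0],[0,0,0,0,0],[0,0,0,0,0],[0,0,0,0,0]]' 80 >/dev/null; python3 st.py
```

```text
t 3.2 tcp [ 597.7 -160.1  203.3] th 123.1 q6 -54.3 F [ 0.2 -0.  -0.3] M [ 0.044 -0.042 -0.041] tq6 0.002 gap 42.8
t 3.7 tcp [ 599.6 -160.1  208.7] th 123.2 q6 -54.3 F [-3.1  2.6  5.8] M [0.567 0.527 0.047] tq6 0.039 gap 7.7
```

```bash
python3 - <<'E'
from h import *
p,d=viewer.grab_frame("wrist")
cv2.imwrite("pics/w2.png",cv2.resize(p,None,fx=1.5,fy=1.5));
E
python3 st.py
```

```text
t 3.75 tcp [ 599.6 -160.1  208.7] th 123.2 q6 -54.3 F [-3.1  2.5  6. ] M [0.583 0.548 0.012] tq6 0.039 gap 7.0
```

View pics/w2.png

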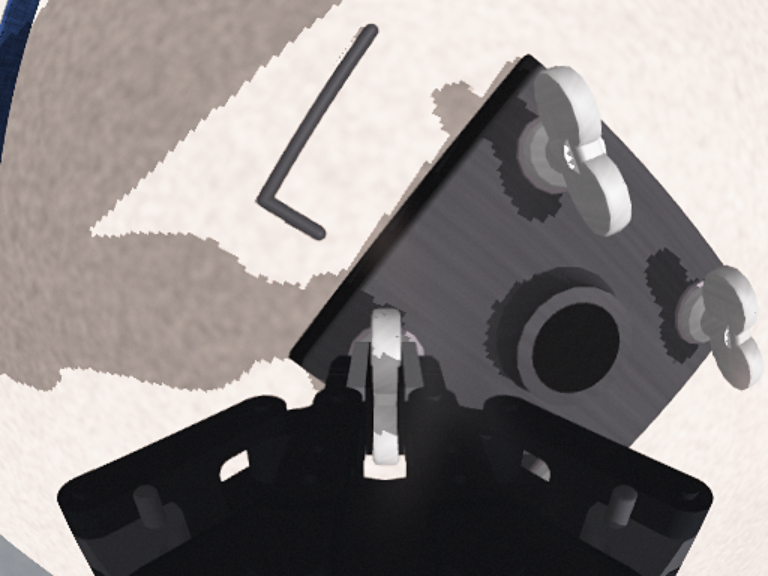

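```bash
python3 -m creep '[[0,0,0,-0.0001,-8.5],[0,0,0,-0.0001,-8.5],[0,0,0,-0.0001,-8.5],[0,0,0,-0.0001,-8.5],[0,0,0,-0.0001,-8.5]]' 100 >/dev/null; python3 st.py
```

```text
t 4.25 tcp [ 599.2 -158.6  208.1] th 80.4 q6 -11.5 F [-3.6  7.8  8. ] M [1.682 0.768 0.037] tq6 -0.893 gap 7.0
```

```bash
python3 -m creep '[[0,0,0.0004,-0.0001,-8.5],[0,0,0.0004,-0.0001,-8.5],[0,0,0.0002,-0.0001,-8.5],[0,0,0,-0.0001,-8.5],[0,0,0,-0.0001,-8.5]]' >/dev/null; python3 st.py
python3 -m creep '[[0,0,0,-0.0001,-4],[0,0,0,-0.0001,-4],[0,0,0,-0.0001,-4],[0,0,0,-0.0001,-4],[0,0,0,-0.0001,-3]]' >/dev/null; python3 st.py
```

```text
t 4.75 tcp [ 599.9 -156.8  207.8] th 38.0 q6 31.1 F [-1.   9.9  7.6] M [2.146 0.275 0.137] tq6 -0.896 gap 6.5
t 5.25 tcp [ 600.5 -156.3  207.6] th 19.2 q6 49.9 F [-0.7 11.1  7.6] M [ 2.34  -0.053  0.055] tq6 -0.232 gap 6.9
```

```bash
python3 -m creep '[[0,0,0.0004,0,-3],[0,0,0.0004,0,-3],[0,0,0.0002,-0.0001,-3],[0,0,0,0,-3],[0,0,0,0,-3]]' >/dev/null; python3 st.py
```

```text
t 5.75 tcp [ 601.  -155.8  207.5] th 4.2 q6 64.9 F [3.  8.9 5.5] M [ 2.026 -0.384  0.059] tq6 -0.285 gap 6.8
```

```bash
python3 -m creep '[[0,0,0,0,-3],[0,0,0,0,-3],[0,0,0,-0.0001,-3],[0,0,0,0,-3],[0,0,0,0,-3]]' >/dev/null; python3 st.py
```

```text
t 6.25 tcp [ 601.6 -155.8  207.5] th -10.8 q6 79.9 F [4.6 9.7 4.5] M [ 2.099 -0.775  0.013] tq6 -0.285 gap 6.9
```

```bash
python3 -m creep '[[0,0,0,0,-3],[0,0,0,0,-3],[0,0,0,-0.0001,-3],[0,0,0,0,-3],[0,0,0,0,-3]]' >/dev/null; python3 st.py
```

```text
t 6.75 tcp [ 602.1 -155.9  207.5] th -25.7 q6 94.9 F [5.7 9.1 3. ] M [ 1.925 -1.131  0.373] tq6 -0.019 gap 6.8
```

```bash
python3 -m creep '[[0,0,0,0,0],[0,0,0,0,0],[0,0,0,0,0],[0,0,0,0,0],[0,0,0,0,0]]' >/dev/null; python3 st.py; python3 st.py
```

```text
t 7.25 tcp [ 602.1 -155.9  207.5] th -25.6 q6 94.8 F [6.1 8.2 3.2] M [ 1.996 -1.075  0.197] tq6 0.186 gap 7.3
t 7.25 tcp [ 602.1 -155.9  207.5] th -25.6 q6 94.8 F [6.1 8.2 3.2] M [ 1.996 -1.075  0.197] tq6 0.186 gap 7.3
```

```bash
python3 -m creep '[[0,0,0,0,-1.6],[0,0,0,0,-1.6],[0,0,0,0,-1.6],[0,0,0,0,-1.6],[0,0,0,0,-1.6]]' >/dev/null; python3 st.py
```

```text
t 7.75 tcp [ 602.4 -156.1  207.5] th -33.7 q6 102.8 F [6.8 8.5 2.8] M [ 1.788 -1.302  0.361] tq6 0.167 gap 6.7
```

Run:
```python
from h import *
p,d=viewer.grab_frame("wrist")
cv2.imwrite("pics/w3.png",cv2.resize(p,None,fx=1.5,fy=1.5));
```

```text
(no output)
```

View pics/w3.png

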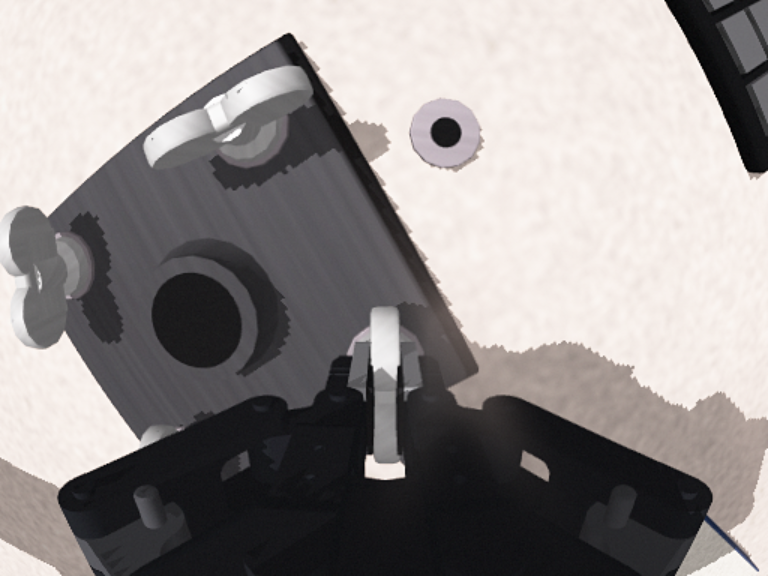

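```bash
python3 -m creep '[[50,0,0,0,0],[50,0,0,0,0],[50,0,0,0.01,0],[50,0,0,0.03,0],[50,0,0,0.03,0]]' 80 >/dev/null; python3 st.py
python3 -m creep '[[50,-0.005,0.006,0,8.5],[50,-0.005,0.006,0,8.5],[50,-0.005,0.006,0,8.5],[50,-0.005,0.006,0,8.5],[50,-0.005,0.006,0,8.5]]' >/dev/null
python3 -m creep '[[50,-0.005,0.006,0,8.5],[50,-0.005,0.006,0,8.5],[50,-0.005,0.006,0,8.5],[50,-0.005,0.006,0,8.5],[50,-0.005,0.006,0,8.5]]' >/dev/null
python3 -m creep '[[50,-0.005,0.006,0,8.5],[50,-0.005,0.006,0,8.5],[50,-0.005,0.006,0,8.5],[50,-0.005,0.006,0,8.5],[50,-0.005,0.006,0,8.5]]' >/dev/null; python3 st.py
python3 - <<'E'
from h import *
p,d=viewer.grab_frame("top")
cv2.imwrite("pics/t1.png",cv2.resize(p[110:260,280:480],None,fx=4,fy=4,interpolation=cv2.INTER_CUBIC));
E
```

```text
t 8.3 tcp [ 598.5 -158.8  274.9] th -33.9 q6 102.8 F [ 0.6 -0.8  0.5] M [-0.012 -0.051 -0.071] tq6 -0.0 gap 42.8
t 9.8 tcp [523.9 -68.7 275.6] th 94.0 q6 -18.7 F [-0.1 -0.8  0.1] M [ 0.002 -0.03   0.027] tq6 0.92 gap 42.7
```

View pics/t1.png

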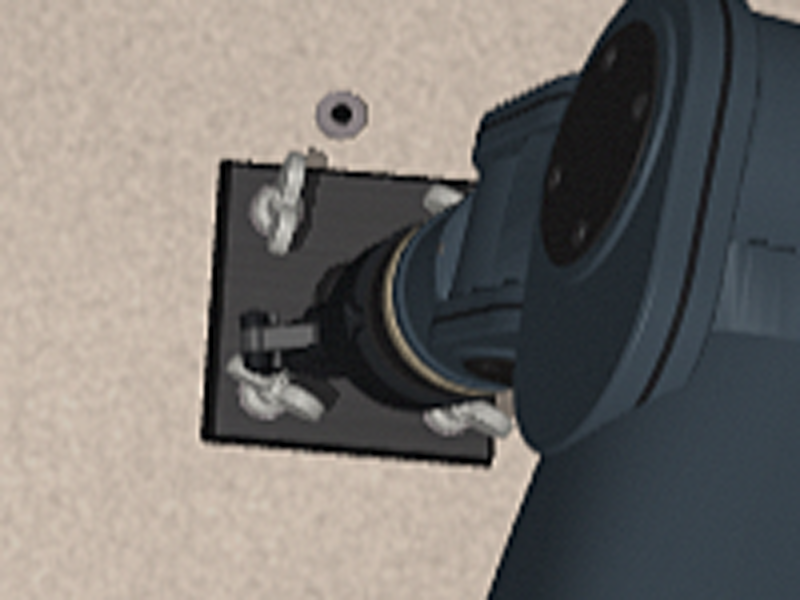

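```bash
python3 -m creep '[[50,-0.005,0.006,0,8.5],[50,-0.005,0.006,0,8.5],[50,-0.0048,0.0065,0,8.5],[50,0,0,0,8.5],[50,0,0,0,8.5]]' >/dev/null
python3 -m creep '[[50,0,0,0,8.5],[50,0,0,0,3],[50,0,0,0,0],[50,0,0,0,0],[50,0,0,0,0]]' >/dev/null; python3 st.py
python3 - <<'E'
from h import *
c=viewer.get_calibration("wrist"); p,d=viewer.grab_frame("wrist")
cv2.imwrite("pics/w4.png",cv2.resize(p,None,fx=1.5,fy=1.5)); 
print(np.array(proj(c,[509.5,-49.9,56],True))*1.5)
E
```

```text
t 10.85 tcp [509.5 -50.1 275.1] th 147.6 q6 -70.7 F [-0.   0.3  0.3] M [ 0.013 -0.05   0.   ] tq6 0.01 gap 42.4
[384.03325972 326.31870707]
```

View pics/w4.png

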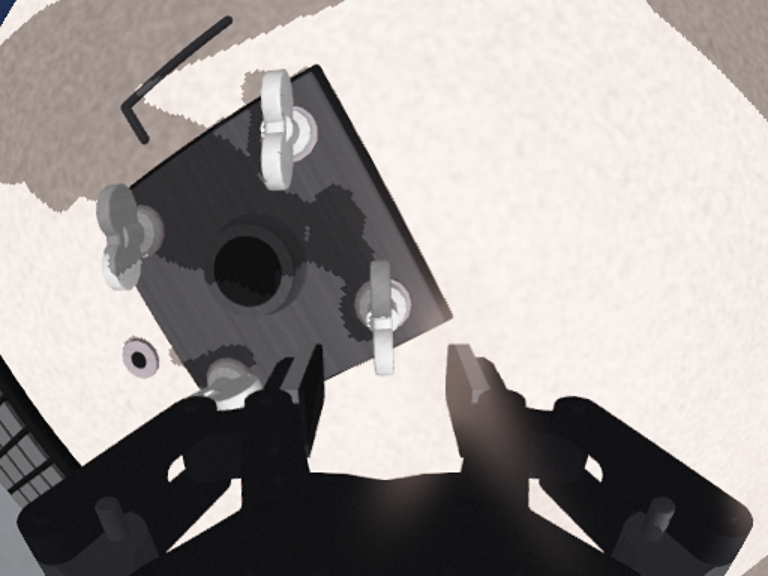

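```bash
python3 -m creep '[[50,-0.0002,-0.0009,-0.025,0],[50,0,0,-0.025,0],[50,0,0,-0.015,0],[50,0,0,-0.003,0],[0,0,0,0,0]]' 80 >/dev/null; python3 st.py
python3 -m creep '[[0,0,0,0,0],[0,0,0,0,0],[0,0,0,0,0],[0,0,0,-0.0001,-8.5],[0,0,0,-0.0001,-8.5]]' 100 >/dev/null; python3 st.py
python3 -m creep '[[0,0,0,-0.0001,-8.5],[0,0,0,-0.0001,-8.5],[0,0,0,-0.0001,-8.5],[0,0,0,-0.0001,-8.5],[0,0,0,-0.0001,-8.5]]' 100 >/dev/null; python3 st.py
```

```text
t 11.4 tcp [509.  -50.8 206.5] th 147.6 q6 -70.8 F [0.7 0.7 0.8] M [0.019 0.011 0.012] tq6 0.003 gap 29.1
t 11.9 tcp [509.8 -50.9 208.2] th 130.3 q6 -53.5 F [-1.5 -0.3  3.8] M [0.12  0.186 0.029] tq6 -0.935 gap 7.1
t 12.4 tcp [509.6 -50.4 207.7] th 87.8 q6 -11.0 F [-1.4  2.1  3.3] M [0.43  0.329 0.067] tq6 -0.914 gap 6.7
```

```bash
python3 -m creep '[[0,0,0,-0.0001,-8.5],[0,0,0,-0.0001,-8.5],[0,0,0,-0.0001,-8.5],[0,0,0,-0.0001,-8.5],[0,0,0,-0.0001,-8.5]]' 100 >/dev/null; python3 st.py
python3 -m creep '[[0,0,0,0,-3],[0,0,0,0,-3],[0,0,0,-0.0001,-3],[0,0,0,0,-3],[0,0,0,0,-3]]' >/dev/null; python3 st.py
```

```text
t 12.9 tcp [509.8 -49.9 207.3] th 45.4 q6 31.5 F [-0.1  4.5  3.1] M [0.818 0.134 0.092] tq6 -0.912 gap 7.0
t 13.4 tcp [509.9 -49.8 207.2] th 30.6 q6 46.2 F [0.1 5.1 4.1] M [ 0.874 -0.005  0.116] tq6 -0.294 gap 7.3
```

```bash
python3 -m creep '[[0,0,0,0,-3],[0,0,0,0,-3],[0,0,0,-0.0001,-3],[0,0,0,0,-3],[0,0,0,0,-3]]' >/dev/null; python3 st.py
```

```text
t 13.9 tcp [510.1 -49.7 207.1] th 15.6 q6 61.2 F [1.5 4.5 3.4] M [ 0.961 -0.154  0.035] tq6 -0.294 gap 6.8
```

```bash
python3 -m creep '[[0,0,0,0,-3],[0,0,0,0,-3],[0,0,0,-0.0001,-3],[0,0,0,0,-3],[0,0,0,0,-3]]' >/dev/null; python3 st.py
```

```text
t 14.4 tcp [510.3 -49.7 207. ] th 0.7 q6 76.2 F [1.  4.  2.4] M [ 0.915 -0.245  0.307] tq6 -0.028 gap 7.1
```

```bash
python3 -m creep '[[0,0,0,0,-1.6],[0,0,0,0,-1.6],[0,0,0,0,-1.6],[0,0,0,0,-1.6],[0,0,0,0,-1.6]]' >/dev/null; python3 st.py
python3 -m creep '[[50,0,0,0,0],[50,0,0,0,0],[50,0,0,0.01,0],[50,0,0,0.03,0],[50,0,0,0.03,0]]' 80 >/dev/null; python3 st.py
```

```text
t 14.9 tcp [510.4 -49.7 207. ] th -7.3 q6 84.1 F [2.1 5.3 4.4] M [ 1.12  -0.392  0.356] tq6 0.177 gap 7.0
t 15.4 tcp [508.6 -51.  275.7] th -7.4 q6 84.1 F [ 1.  -1.1  0.4] M [-0.032 -0.009  0.022] tq6 -0.0 gap 42.5
```

```bash
python3 -m creep '[[50,-0.0004,-0.0055,0,8.5],[50,-0.0004,-0.0055,0,8.5],[50,-0.0004,-0.0055,0,8.5],[50,-0.0004,-0.0055,0,8.5],[50,-0.0004,-0.0055,0,8.5]]' >/dev/null
python3 -m creep '[[50,-0.0004,-0.0055,0,8.5],[50,-0.0004,-0.0055,0,8.5],[50,-0.0004,-0.0055,0,8.5],[50,-0.0004,-0.0055,0,8.5],[50,-0.0004,-0.0055,0,8.5]]' >/dev/null
python3 -m creep '[[50,-0.0004,-0.0055,0,8.5],[50,-0.0004,-0.0055,0,8.5],[50,-0.0004,-0.0055,0,8.5],[50,-0.0008,-0.0055,0,8.5],[50,-0.0008,-0.0055,0,8.5]]' >/dev/null
python3 -m creep '[[50,-0.0006,-0.0055,0,8.5],[50,-0.0004,-0.0055,0,8.5],[50,0,-0.0057,0,8.5],[50,0,0,0,2.4],[50,0,0,0,0]]' >/dev/null
python3 - <<'E'
from h import *
c=viewer.get_calibration("wrist"); p,d=viewer.grab_frame("wrist")
cv2.imwrite("pics/w5.png",cv2.resize(p,None,fx=1.5,fy=1.5)); 
print(np.array(proj(c,[501.5,-150,56],True))*1.5)
E
python3 st.py
```

```text
[384.04041246 326.53634495]
t 17.45 tcp [ 501.4 -150.4  275.9] th 148.0 q6 -82.0 F [-0.1  0.9 -0.5] M [-0.013  0.004  0.037] tq6 -0.049 gap 42.6
```

View pics/w5.png

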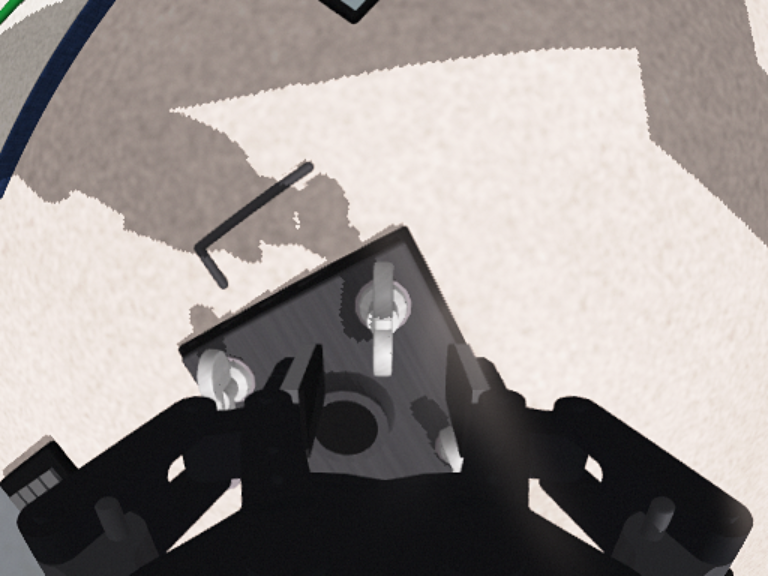

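```bash
python3 -m creep '[[50,0,0,-0.025,0],[50,0,0,-0.025,0],[50,0,0,-0.015,0],[50,0,0,-0.003,0],[0,0,0,0,0]]' 80 >/dev/null; python3 st.py
python3 -m creep '[[0,0,0,0,0],[0,0,0,0,0],[0,0,0,0,0],[0,0,0,-0.0001,-8.5],[0,0,0,-0.0001,-8.5]]' 100 >/dev/null; python3 st.py
python3 -m creep '[[0,0,0,-0.0001,-8.5],[0,0,0,-0.0001,-8.5],[0,0,0,-0.0001,-8.5],[0,0,0,-0.0001,-8.5],[0,0,0,-0.0001,-8.5]]' 100 >/dev/null; python3 st.py
```

```text
t 17.95 tcp [ 501.2 -149.9  207.1] th 148.0 q6 -82.0 F [-0.1 -0.7 -0.4] M [-0.045 -0.029 -0.035] tq6 0.003 gap 29.4
t 18.45 tcp [ 502.  -150.2  208.8] th 130.7 q6 -64.7 F [-1.   0.2  3.5] M [0.193 0.193 0.12 ] tq6 -0.935 gap 7.1
t 18.95 tcp [ 501.9 -149.8  208.3] th 88.2 q6 -22.2 F [-1.1  1.4  3.8] M [0.402 0.281 0.054] tq6 -0.916 gap 7.0
```

```bash
python3 -m creep '[[0,0,0,-0.0001,-8.5],[0,0,0,-0.0001,-8.5],[0,0,0,-0.0001,-8.5],[0,0,0,-0.0001,-8.5],[0,0,0,-0.0001,-8.5]]' 100 >/dev/null; python3 st.py
python3 -m creep '[[0,0,0,0,-3],[0,0,0,0,-3],[0,0,0,-0.0001,-3],[0,0,0,0,-3],[0,0,0,0,-3]]' >/dev/null; python3 st.py
```

```text
t 19.45 tcp [ 502.  -149.5  207.9] th 45.8 q6 20.3 F [-0.9  2.5  4.8] M [0.675 0.093 0.078] tq6 -0.916 gap 7.0
t 19.95 tcp [ 502.1 -149.4  207.7] th 31.0 q6 35.1 F [-0.7  3.2  4.3] M [0.713 0.02  0.061] tq6 -0.298 gap 7.0
```

```bash
python3 -m creep '[[0,0,0,0,-3],[0,0,0,0,-3],[0,0,0,-0.0001,-3],[0,0,0,0,-3],[0,0,0,0,-3]]' >/dev/null; python3 st.py
```

```text
t 20.45 tcp [ 502.3 -149.4  207.6] th 16.0 q6 50.0 F [1.1 3.4 3.5] M [ 0.683 -0.149  0.045] tq6 -0.298 gap 7.3
```

```bash
python3 -m creep '[[0,0,0,0,-3],[0,0,0,0,-3],[0,0,0,-0.0001,-3],[0,0,0,0,-3],[0,0,0,0,-3]]' >/dev/null; python3 st.py
```

```text
t 20.95 tcp [ 502.4 -149.4  207.5] th 1.0 q6 65.0 F [1.  3.  3.5] M [ 0.695 -0.276  0.106] tq6 -0.297 gap 6.9
```

```bash
python3 -m creep '[[0,0,0,0,-3],[0,0,0,0,-3],[0,0,0,-0.0001,-3],[0,0,0,0,-3],[0,0,0,0,-3]]' >/dev/null; python3 st.py
```

```text
t 21.45 tcp [ 502.6 -149.4  207.4] th -13.9 q6 80.0 F [1.  3.5 2.3] M [ 0.675 -0.267  0.267] tq6 -0.043 gap 6.6
```

```bash
python3 -m creep '[[0,0,0,0,-1.8],[0,0,0,0,-1.8],[0,0,0,0,-1.8],[0,0,0,0,-1.8],[0,0,0,0,-1.8]]' >/dev/null; python3 st.py
python3 -m creep '[[50,0,0,0,0],[50,0,0,0,0],[50,0,0,0.01,0],[50,0,0,0.03,0],[50,0,0,0.03,0]]' 80 >/dev/null; python3 st.py
```

```text
t 21.95 tcp [ 502.6 -149.4  207.4] th -22.9 q6 88.9 F [2.4 3.  1.9] M [ 0.639 -0.343  0.381] tq6 0.14 gap 6.6
t 22.45 tcp [ 500.8 -150.   276.1] th -22.9 q6 88.9 F [-0.   0.2  1.3] M [-0.06  -0.074  0.012] tq6 -0.0 gap 42.7
```

```bash
python3 -m creep '[[50,0.0072,0.0061,0,6.8],[50,0.0072,0.0061,0,6.8],[50,0.0072,0.0061,0,6.8],[50,0.0072,0.0061,0,6.8],[50,0.0072,0.0061,0,6.8]]' >/dev/null
python3 -m creep '[[50,0.0072,0.0061,0,6.8],[50,0.0072,0.0061,0,6.8],[50,0.0072,0.0061,0,6.8],[50,0.0072,0.0061,0,6.8],[50,0.0072,0.0061,0,6.8]]' >/dev/null
python3 -m creep '[[50,0.0072,0.0061,0,6.8],[50,0.0072,0.0061,0,6.8],[50,0.0072,0.0061,0,6.8],[50,0.0072,0.0061,0,6.8],[50,0.0066,0.0061,0,6.3]]' >/dev/null
python3 -m creep '[[50,0,0,0,0],[50,0,0,0,0],[50,0,0,0,0],[50,0,0,0,0],[50,0,0,0,0]]' >/dev/null
python3 - <<'E'
from h import *
c=viewer.get_calibration("wrist"); p,d=viewer.grab_frame("wrist")
cv2.imwrite("pics/w6.png",cv2.resize(p,None,fx=1.5,fy=1.5)); 
print(np.array(proj(c,[608.9,-58.5,56],True))*1.5)
E
python3 st.py
```

```text
[387.72605434 324.72491601]
t 24.5 tcp [608.7 -58.8 275.9] th 78.5 q6 -0.3 F [-0.1  0.2 -0.3] M [ 0.027  0.025 -0.037] tq6 0.003 gap 42.8
```

View pics/w6.png

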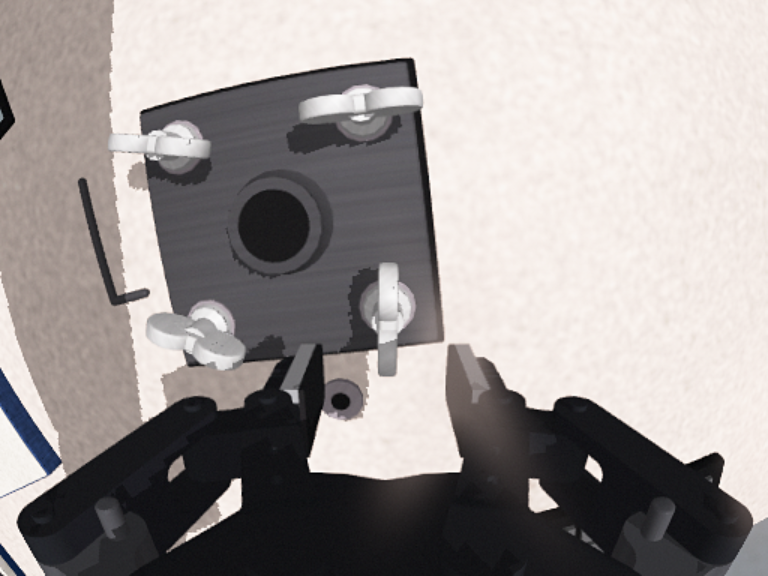

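```bash
python3 -m creep '[[50,0.0002,0.0008,-0.025,0],[50,0,0,-0.025,0],[50,0,0,-0.015,0],[50,0,0,-0.003,0],[0,0,0,0,0]]' 80 >/dev/null; python3 st.py
python3 -m creep '[[0,0,0,0,0],[0,0,0,0,0],[0,0,0,0,0],[0,0,0,-0.0001,-8.5],[0,0,0,-0.0001,-8.5]]' 100 >/dev/null; python3 st.py
python3 -m creep '[[0,0,0,-0.0001,-8.5],[0,0,0,-0.0001,-8.5],[0,0,0,-0.0001,-8.5],[0,0,0,-0.0001,-8.5],[0,0,0,-0.0001,-8.5]]' 100 >/dev/null; python3 st.py
```

```text
t 25.0 tcp [608.8 -57.7 207.3] th 78.6 q6 -0.3 F [-0.4 -0.6  0. ] M [-0.005  0.013  0.028] tq6 0.001 gap 29.6
t 25.5 tcp [609.8 -57.8 209.4] th 61.2 q6 17.1 F [0.  0.1 2.4] M [0.064 0.048 0.039] tq6 -0.935 gap 7.3
t 26.0 tcp [610.  -57.6 209. ] th 18.7 q6 59.6 F [-0.1  0.6  2.7] M [ 0.123 -0.108  0.079] tq6 -0.916 gap 7.0
```

```bash
python3 -m creep '[[0,0,0,-0.0001,-8.5],[0,0,0,-0.0001,-8.5],[0,0,0,-0.0001,-8.5],[0,0,0,-0.0001,-8.5],[0,0,0,-0.0001,-8.5]]' 100 >/dev/null; python3 st.py
python3 -m creep '[[0,0,0,0,-3],[0,0,0,0,-3],[0,0,0,-0.0001,-3],[0,0,0,0,-3],[0,0,0,0,-3]]' >/dev/null; python3 st.py
```

```text
t 26.5 tcp [610.2 -57.6 208.5] th -23.8 q6 102.1 F [0.9 0.1 3. ] M [ 0.144 -0.142  0.071] tq6 -0.916 gap 6.9
t 27.0 tcp [610.3 -57.7 208.4] th -38.5 q6 116.9 F [1.  1.  1.5] M [ 0.08  -0.246  0.062] tq6 -0.298 gap 7.0
```

```bash
python3 -m creep '[[0,0,0,0,-3],[0,0,0,0,-3],[0,0,0,-0.0001,-3],[0,0,0,0,-3],[0,0,0,0,-3]]' >/dev/null; python3 st.py
```

```text
t 27.5 tcp [610.3 -57.7 208.2] th -53.5 q6 131.9 F [1.3 0.8 1.9] M [ 0.081 -0.339  0.057] tq6 -0.297 gap 6.7
```

```bash
python3 -m creep '[[0,0,0,0,-3],[0,0,0,0,-3],[0,0,0,-0.0001,-3],[0,0,0,0,-3],[0,0,0,0,-3]]' >/dev/null; python3 st.py
```

```text
t 28.0 tcp [610.4 -57.8 208.1] th -68.5 q6 146.9 F [1.9 0.2 1. ] M [-0.002 -0.366  0.034] tq6 -0.297 gap 7.0
```

```bash
python3 -m creep '[[0,0,0,0,-3],[0,0,0,0,-3],[0,0,0,-0.0001,-3],[0,0,0,0,-3],[0,0,0,0,-3]]' >/dev/null; python3 st.py
```

```text
t 28.5 tcp [610.4 -57.9 207.9] th -83.5 q6 161.9 F [2.5 0.1 1. ] M [-0.016 -0.371  0.067] tq6 -0.296 gap 6.7
```

```bash
python3 -m creep '[[50,0,0,0,0],[50,0,0,0,0],[50,0,0,0.01,0],[50,0.0006,0,0.02,0],[50,0,0,0.02,8.5]]' 80 >/dev/null; python3 st.py
python3 -m creep '[[50,0,0,0,8.5],[50,0,0,0,8.5],[50,0,0,0,8.5],[50,0,0,0,8.5],[50,0,0,0,8.5]]' >/dev/null
python3 -m creep '[[50,0,0,0,8.5],[50,0,0,0,8.5],[50,0,0,0,8.5],[50,0,0,0,8.5],[50,0,0,0,8.5]]' >/dev/null
python3 -m creep '[[50,0,0,0,8.5],[50,0,0,0,8.5],[50,0,0,0,8.5],[50,0,0,0,8.5],[50,0,0,0,8.5]]' >/dev/null
python3 -m creep '[[50,0,0,0,8.5],[50,0,0,0,8.5],[50,0,0,0,8.5],[50,0,0,0,8.5],[50,0,0,0,8.5]]' >/dev/null; python3 st.py
python3 - <<'E'
from h import *
p,d=viewer.grab_frame("wrist")
cv2.imwrite("pics/w7.png",cv2.resize(p,None,fx=1.5,fy=1.5));
E
python3 st.py
```

```text
t 29.0 tcp [609.3 -57.7 256.8] th -74.7 q6 153.0 F [0.1 0.3 0.5] M [0.048 0.022 0.036] tq6 1.424 gap 42.7
t 31.0 tcp [609.6 -57.7 257. ] th 95.5 q6 -17.1 F [-0.6  0.8  0.5] M [0.024 0.007 0.015] tq6 0.977 gap 42.5
t 31.05 tcp [609.6 -57.7 256.9] th 95.7 q6 -17.3 F [ 0.3 -0.5 -0.6] M [-0.003  0.025  0.007] tq6 -0.29 gap 42.7
```

View pics/w7.png

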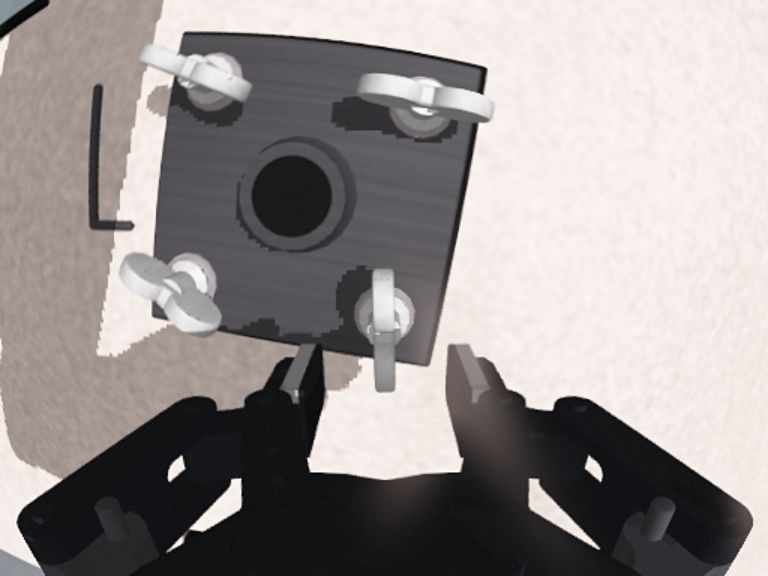

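```bash
python3 -m creep '[[50,0,0,-0.02,0.8],[50,0,0,-0.02,0],[50,0,0,-0.0095,0],[0,0,0,0,0],[0,0,0,0,0]]' 100 >/dev/null; python3 st.py
python3 -m creep '[[0,0,0,0,0],[0,0,0,0,0],[0,0,0,0,-3],[0,0,0,0,-3],[0,0,0,0,-3]]' 100 >/dev/null; python3 st.py
```

```text
t 31.55 tcp [609.8 -57.7 207.3] th 95.8 q6 -17.5 F [-0.6 -0.7 -0.7] M [-0.038 -0.002 -0.007] tq6 0.005 gap 14.6
t 32.05 tcp [610.  -57.9 208. ] th 86.8 q6 -8.5 F [-1.2 -1.6  1.3] M [-0.102  0.164  0.28 ] tq6 -0.05 gap 7.0
```

```bash
python3 -m creep '[[0,0,0,0,-2],[0,0,0,0,-2],[0,0,0,0,-2],[0,0,0,0,-2],[0,0,0,0,-2]]' >/dev/null; python3 st.py
python3 -m creep '[[50,0,0,0,0],[50,0,0,0,0],[50,0,0,0.01,0],[50,0,0,0.03,0],[50,0,0,0.04,0]]' 80 >/dev/null; python3 st.py
python3 -m creep '[[50,0,0,0.04,0],[50,-0.01,0.03,0.04,0],[50,-0.02,0.04,0,0],[50,-0.02,0.04,0,0],[50,-0.02,0.04,0,0]]' >/dev/null
python3 -m creep '[[50,-0.02,0.04,0,0],[50,-0.02,0.04,0,0],[50,-0.02,0.04,0,0],[50,0,0,0,0],[50,0,0,0,0]]' >/dev/null;python3 st.py
python3 - <<'E'
from h import *
p,d=viewer.grab_frame("top"); cv2.imwrite("pics/tt.png",p)
cv2.imwrite("pics/t2.png",cv2.resize(p[125:235,310:440],None,fx=6,fy=5.45,interpolation=cv2.INTER_CUBIC)); 
p,d=viewer.grab_frame("scene"); cv2.imwrite("pics/s2.png",p)
E
```

```text
t 32.55 tcp [610.  -57.8 207.9] th 76.8 q6 1.5 F [-0.1 -0.3  1.4] M [-0.075  0.156  0.304] tq6 0.118 gap 6.8
t 33.05 tcp [608.6 -57.5 285.5] th 76.9 q6 1.4 F [-0.9 -0.4 -0.4] M [-0.041 -0.06   0.024] tq6 -0.0 gap 42.8
t 34.05 tcp [479.4 212.6 367. ] th 77.0 q6 29.6 F [ 0.3 -0.  -0.4] M [ 0.004 -0.031 -0.015] tq6 0.015 gap 42.7
```

View pics/t2.png

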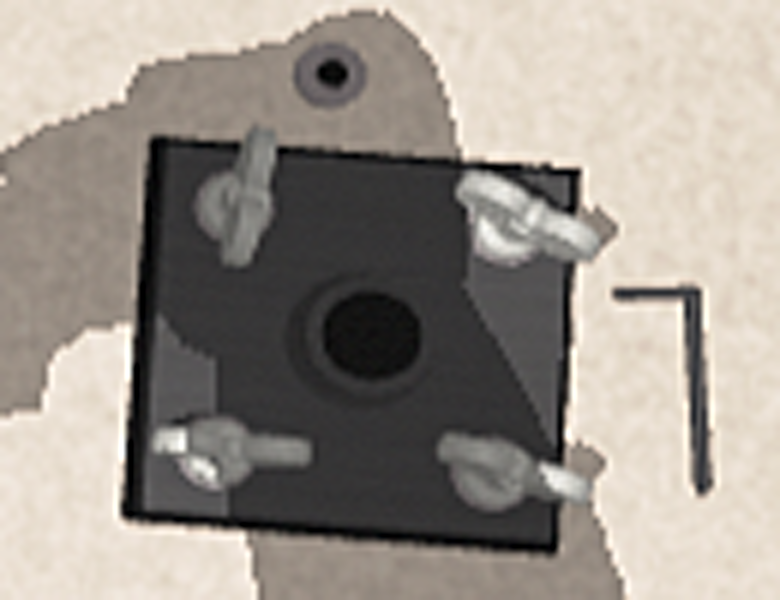

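View pics/s2.png

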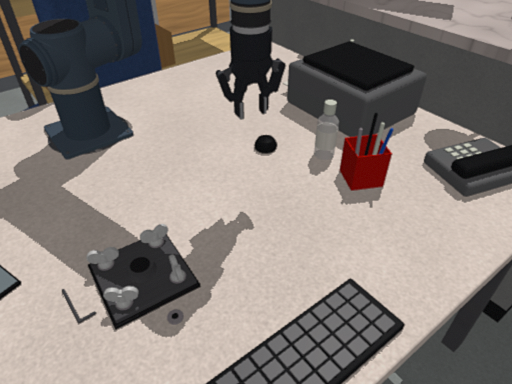

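Run:
```python
from h import *
print(ctrl.close_job())
```

```text
the job is handed in; nothing more can be done
None
```

All four wing nuts are tightened, the gripper has let go and is clear of the foot, and the job was handed in at about 34 s of the 72 s allowed.

- **Order:** I took the diagonal pair at (601, -158) and (510, -50) first, then the pair at (502, -150) and (610, -58). The last nut needed a second grip because the wrist joint was close to its limit.
- **Tightness:** Each nut was turned until the torque rose sharply, then nipped 8 to 10° further. Together with the turn already past the hard point, I estimate 8 to 24° in total, most likely 13 to 18°, inside the properly tight band. The squeeze itself cannot be seen. The wrist moment reading was noisy (about ±0.05 N m), so I relied mostly on the joint 6 torque, which gave consistent results for all four nuts.
- **Last checks:** In the final top picture the hex key and the spare ring are where they started. In the scene picture the pen pot, bottle and mouse stand undisturbed.
- **Forces:** Side forces while turning were at most about 13 N in the readings. The highest were on the first nut, which was gripped about 2 mm off centre.
- **Not measured:** I did not separately measure the plate's height or how evenly it seats.

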